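Run the inspection slide to its marked stop

TASK

Move the wafer slide on the inspection rail to the marked stop, the one with the upright knobbed pin: press the ribbed pad in the slide's middle well down with the fingertips to free its friction hold and, keeping the pad pressed, push the slide along until it rests against that stop. Then let go, so that the hold grips again with the slide still against the stop. Do not force the slide, and leave the vial, the dropper bottle and the spare chuck where they stand.

Things in the scene. Friction and masses are not known exactly. Their poses are not given: they have to be found in the camera images.
- rail: straight steel rail fixed to the worktop, on a dark base plate 64 x 340 x 10 mm with a T-shaped beam on it (top 22 mm above the worktop). Origin: centre of the base plate's underside, on the worktop; y axis along the rail (the slide runs along it), x axis across it (away from the robot), z up
- slide (a joint): position of the slide along the rail's +y axis, m; 0 = its centre at the rail's centre. With the pad up, a friction brake holds the slide against more than 45 N; the brake eases as the pad goes down and is off once the pad is 5 mm down: then the slide runs with about 2 N. It cannot leave the rail; the stops limit its travel
- slide_middle (a point): centre of the slide, 36 mm above the worktop. The slide is an aluminium block 74 mm long (along the rail), 58 mm wide, top 36 mm up, with a raised shoulder 12 mm thick at each end (50 mm wide, tops 56 mm up); the gap between them is 50 mm long, open to both sides, and holds the pad. A tray with a fixed white wafer carrier reaches 112 mm out on the rail's +x side, top 44 mm up
- pad (a joint): how far the pad is pressed down, m: 0 = up (brake on), 0.005 or more = brake off, 0.007 = fully down; sprung: about 3 N to start, rising to 9 N at 5 mm and 10 N fully down; comes up by itself
- pad_top (a point): centre of the top of the black ribbed rubber pad in the slide's middle (42 mm across the rail, 46 mm along it), 44 mm above the worktop when up, 37 mm when fully pressed; moves with the pad and the slide, and lies at the slide's centre
- marked_stop_top (a point): centre of the top of the marked stop's block, 44 mm up: dark steel, clamped over the rail, 24 mm along it, 62 mm across, with an upright pin bearing a round steel knob 22 mm in diameter, its top 76 mm up. It stands at either end of the rail. The slide rests against it when the pad's centre is 49 mm from this point horizontally
- plain_stop_top (a point): centre of the top of the other stop's block, same block without pin and knob, at the other end of the rail, 44 mm above the worktop
- vial: small brown vial with a black cap, 20 mm in diameter, 49 mm high, loose; origin at the centre of its underside; bystander
- chuck: white spare chuck, mushroom shape, 44 mm in diameter, 36 mm high, loose; origin at the centre of its underside; bystander
- dropper: brown dropper bottle with a black cap, 38 mm in diameter, 80 mm high, loose; origin at the centre of its underside; bystander

How it is judged:
On the way:
1. the pad is pressed in (3 mm or more) while the slide is still away from the marked stop (value of joint pad above 0.003 m and horizontal distance between pad_top and marked_stop_top above 0.056 m), for 0.1 s.
At the end, for the whole second after the job is handed in: the slide is at rest against the marked stop (gap under 3 mm) and the pad is up again, so that the brake holds (horizontal distance between pad_top and marked_stop_top below 0.052 m and value of joint pad below 0.0008 m and velocity of joint slide between -0.005 and 0.005 m/s); the robot touches nothing.
It fails at once if the slide is forced (more than 45 N from the fingers) (contact force between the fingers and slide above 45 N).
It fails at once if the vial, the dropper bottle or the spare chuck is shifted by more than 15 mm, lifted or knocked over (distance of any of vial, chuck, dropper from where it was at the start of the episode above 0.015 m or angle between any of vial, chuck, dropper's own z axis and vertical above 0.5 rad).
It also fails if it takes over 38 s, if anything falls off the work surface, if the arm or the gripper's body presses on something with over 40 N, if the wrist force passes 120 N, or if a joint passes its speed limit or range.

ROBOT

A 7-joint arm with a two-finger parallel gripper is mounted at the origin on a cart in front of the work surface, level with it; the furniture and walls round the work are solid. World frame = base frame: x ahead of the robot, y to its left, z up, the work surface at z = 0. Lengths are in m, angles in rad, forces in N, time in s.
With the tool pointing down it reaches from about 0.425 to 0.875 m from the base axis. Payload 8.4 kg.
Tool frame: the origin (TCP) lies on the centre line of the jaws, within the pads' length; the fingertips stand 22 mm ahead of it and the grasp point (between the pads) lies 3 mm ahead of it (env.tips_ahead is the distance from the TCP to the fingertips, in m); z points along the fingers, y is the line along which they close (so a half turn about z gives the same grasp; the last joint's range is limited). The gripper opens to 87 mm and grips with 3 to 60 N. Pads are 19 mm wide; open, the fingers measure 117 mm over their backs; the gripper's body (75 mm by 190 mm) begins 51 mm behind the grasp point.
Start: joints at [-1.349, 0.333, 0.04, 1.465, -0.013, 1.343, -0.059], TCP at [0.205, 0.617, 0.245] pointing down, gripper open.
Joint ranges: [-2.58, 2.58], [-0.38, 2.09], [-1.3, 1.39], [0.25, 2.4], [-1.5, 4.64], [0.08, 2.09], [-2.65, 2.65]. Speed limits (rad/s): [2.22, 2.22, 2.79, 2.79, 3.14, 3.14, 3.14].

INTERFACE

Orientations are given as a unit quaternion [w, x, y, z].
In Python, from bench import env gives the robot as it stands.
- The arm moves only by the tool apply_moves, never from a script. Its argument "commands" is text: rows parted by semicolons, each of 5 numbers parted by spaces: the gripper's target within -1 to 1 (fully open at 1, half-way at 0, shut at -1), then the shift along the tool's x, y, z in m, then the turn about the tool's z in degrees. A call has 1 to 8 rows; each row shifts and turns the commanded pose from where the row before left it, along the tool's axes as they then stand; what a row does not reach is not made up. A row lasts 1/8 s, in which the tool goes at most 62.5 mm and 10.7 degrees, less where a joint would pass 70% of its speed; a pose out of reach is approached as far as the arm can. A call with a gripper value outside its range is refused whole. The fingers move at their own pace and stop on an object; "force" is the grip in N (left out, the last holds). Time passes only in rows, so rows that do not move let the fingers close. It gives the time, the measured TCP pose, the force, the opening and the grip force at its end, in the units of the state.
- env.read_state(): the state, without advancing time (a new reading comes with each control period).
- env.read_camera(name): name is "scene" or "side" or "wrist"; returns the picture (384x512x3 uint8, blue, green, red); there is no depth.
- env.camera_params(name): a dict with "K" (3x3 intrinsics, pixels), "distortion" ([k1, k2, p1, p2, k3] as OpenCV has them; the pictures are not rectified), "pose" (4x4, takes a point from camera to world coordinates); the wrist camera has in their place "mount" (4x4, takes a point from camera to tool coordinates, whose origin is the TCP and whose axes are the flange's). Camera axes: x right, y up, looking along -z (the intrinsics and any distortion apply to the point x, -y, -z); pixel columns grow to the right and rows downward; lengths in m; the calibration is good to about 2 mm. A picture is of the moment at which its call begins: read the wrist's pose just before it. camera_params takes no time and is no camera call.
- env.job_done(): hands the job in; it is judged then, once.
Trained networks look in the newest picture that a camera, given by its name, has taken for a name from the list of things; names that differ only in an ending like _2 or _b are one class to them, and where a whole thing is asked for, a point or a joint stands for the part that bears it (a point fixed in the world has none). Each returns a list of dicts, best first, with "score" (0 to 1); they miss things now and then, are a little off and sometimes report something else, mostly with a low value. They report only what shows in the picture. A call takes as long as a camera call.
- env.spot_in(camera, thing): "point" ([column, row] in pixels, amid what is visible of it).
The state is a dict: "time": time; "joint_positions": joint angles; "joint_vel": joint speeds; "tau": joint torques, N m; "eef_pos": TCP position; "eef_rot": TCP orientation; "contact_force": force on the tool from outside, world axes, zero at the start; "wrist_torque": the same for the moment, N m; "finger_gap": finger opening in m; "grasp_force": force on a finger pad.
Only numpy, scipy, OpenCV 4.12 (cv2) and the standard library are available. Lean on these libraries where they do the work, as an engineer would, in place of code of your own. Each camera call takes 0.05 s, during which the arm holds its last target. There are 200 camera calls.

## Working session

There is one attempt and no reset: what is moved stays moved. The work goes in short steps, Python scripts to look and compute and a tool call to move; the robot and the scene stay as the last step left them, time stands still between calls to the robot, and variables do not carry over. Pictures are saved under pics/ and viewed, at most 10 in all, crops included, and the job is handed in when it is done.

Besides the shell and the picture viewer there is one more tool, called after "Request:" as a command line: name --argument value ..., lists and objects as JSON in quotes. apply_moves: Moves the arm, as the interface text tells. Its arguments: {"type":"object","properties":{"commands":{"type":"string"},"force":{"type":"number"}},"required":["commands"]}

```bash
mkdir -p pics; cat > h.py <<'E'
import numpy as np, cv2
from bench import env
from scipy.spatial.transform import Rotation as R
def campose(n,st=None):
    p=env.camera_params(n)
    if 'pose' in p: T=np.array(p['pose'])
    else:
        st=st or env.read_state(); q=st['eef_rot']; T=np.eye(4)
        T[:3,:3]=R.from_quat([q[1],q[2],q[3],q[0]]).as_matrix(); T[:3,3]=st['eef_pos']
        T=T@np.array(p['mount'])
    return p,T
def topoint(n,px,z,st=None):
    p,T=campose(n,st)
    u=cv2.undistortPoints(np.array([[px]],float),np.array(p['K']),np.array(p['distortion']))[0,0]
    d=T[:3,:3]@np.array([u[0],-u[1],-1]); o=T[:3,3]
    return o+d*(z-o[2])/d[2]
def topix(n,P,st=None):
    p,T=campose(n,st)
    c=(np.linalg.inv(T)@np.c_[np.atleast_2d(P),np.ones(len(np.atleast_2d(P)))].T)[:3].T*[1,-1,-1]
    return cv2.projectPoints(c,np.zeros(3),np.zeros(3),np.array(p['K']),np.array(p['distortion']))[0][:,0]
E
python3 - <<'E'
from h import *
st=env.read_state(); print(st['eef_pos'],st['eef_rot'],st['time'],st['finger_gap'])
Z=dict(pad_top=.044,marked_stop_top=.044,plain_stop_top=.044,slide_middle=.036,vial=.025,chuck=.02,dropper=.04,rail=.011)
for n in ('scene','side'):
    im=env.read_camera(n); cv2.imwrite(f'pics/{n}0.png',im)
    for k,z in Z.items():
        try:
            for r in env.spot_in(n,k)[:2]: print(n,k,round(r['score'],2),np.round(r['point']),topoint(n,r['point'],z).round(3))
        except Exception as e: print(n,k,e)
E
```

```text
[0.20487834 0.61641199 0.24367379] [-4.44200243e-05  1.59720585e-01  9.87161932e-01 -8.08035194e-04] 0.0 0.08685206049446896
scene pad_top 0.67 [301. 212.] [ 0.48  -0.057  0.044]
scene marked_stop_top 0.65 [271. 242.] [0.468 0.047 0.044]
scene plain_stop_top 0.66 [338. 181.] [ 0.486 -0.197  0.044]
scene plain_stop_top 0.33 [335. 239.] [ 0.39  -0.024  0.044]
scene slide_middle 0.64 [289. 211.] [ 0.507 -0.056  0.036]
scene vial 0.76 [336. 241.] [ 0.398 -0.044  0.025]
scene chuck 0.72 [356. 216.] [ 0.413 -0.139  0.02 ]
scene dropper 0.62 [246. 179.] [ 0.641 -0.095  0.04 ]
scene rail 0.59 [290. 217.] [ 0.516 -0.072  0.011]
side pad_top 0.82 [224. 224.] [ 0.484 -0.054  0.044]
side marked_stop_top 0.93 [198. 196.] [0.476 0.03  0.044]
side plain_stop_top 0.63 [280. 291.] [ 0.492 -0.217  0.044]
side slide_middle 0.69 [238. 217.] [ 0.515 -0.044  0.036]
side vial 0.79 [175. 247.] [ 0.397 -0.044  0.025]
side vial 0.45 [202. 277.] [ 0.41  -0.122  0.025]
side chuck 0.58 [204. 278.] [ 0.413 -0.123  0.02 ]
side dropper 0.86 [324. 207.] [ 0.655 -0.103  0.04 ]
side rail 0.59 [249. 243.] [ 0.514 -0.087  0.011]
```

```bash
python3 - <<'E'
import cv2,numpy as np
a=cv2.imread('pics/scene0.png')[110:310,160:420];b=cv2.imread('pics/side0.png')[130:330,120:380]
cv2.imwrite('pics/ab.png',np.vstack([cv2.resize(x,None,fx=1.5*1,fy=1.5) if 0 else cv2.resize(x,(390,300)) for x in (a,b)]) if 0 else np.hstack([cv2.resize(x,(400,308),interpolation=cv2.INTER_CUBIC) for x in (a,b)]))
E
```

```text
(no output)
```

View pics/ab.png

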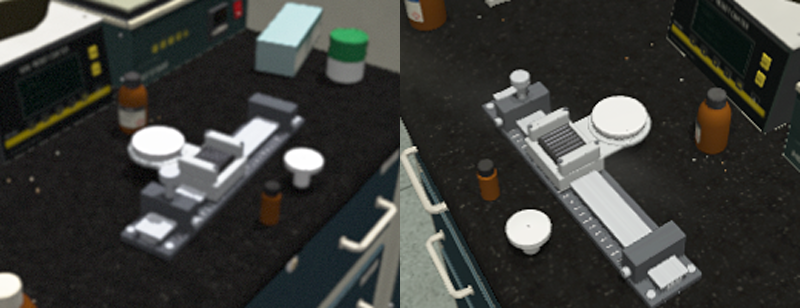

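View pics/side0.png

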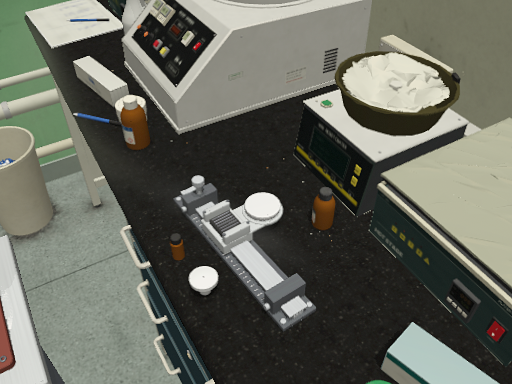

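The marked stop (pin at about [197,183] in the side picture) is at the rail's +y end. The pad is near [224,222], and the vial, chuck and dropper stand clear of the rail. Before crossing I'll check the furniture and the path.

```bash
python3 - <<'E'
from h import *
for px in ([135,147],[181,131],[130,60],[300,150]): print(px,topoint('side',px,0).round(3))
print(topoint('side',[130,100],.12).round(3))
p,T=campose('wrist'); print(np.array(p['mount']).round(3))
E
```

```text
[135, 147] [0.44  0.282 0.   ]
[181, 131] [0.549 0.285 0.   ]
[130, 60] [0.562 0.669 0.   ]
[300, 150] [0.74  0.093 0.   ]
[0.448 0.274 0.12 ]
[[ 0.001  0.969  0.249  0.069]
 [ 1.    -0.001  0.001  0.001]
 [ 0.001  0.249 -0.969 -0.139]
 [ 0.     0.     0.     1.   ]]
```

Request:
apply_moves --commands "-1 0 0 0 -7.4; -1 0 0 0 -7.4; -1 0 0 0 -7.2" --force 20

```text
time: 1.27
eef_pos: [0.2049, 0.6168, 0.2445]
eef_rot: [-0.0, -0.034, 0.999, -0.0]
contact_force: [-0.4, -0.2, 0.1]
finger_gap: 0.0644
grasp_force: 0.0
```

Request:
apply_moves --commands "-1 -0.018 -0.041 0 0; -1 -0.018 -0.041 0 0; -1 -0.018 -0.041 0 0; -1 -0.018 -0.041 0 0; -1 -0.018 -0.041 0 0; -1 -0.018 -0.041 0 0; -1 -0.018 -0.041 0 0; -1 -0.018 -0.041 0 0"

```text
time: 2.28
eef_pos: [0.3699, 0.2972, 0.2448]
eef_rot: [0.0, -0.032, 1.0, 0.0]
contact_force: [0.6, -0.0, -0.9]
finger_gap: 0.0009
grasp_force: 0.0
```

Request:
apply_moves --commands "-1 -0.011 -0.045 0 0; -1 -0.011 -0.045 0 0; -1 -0.011 -0.045 0 0; -1 -0.011 -0.045 0 0; -1 -0.011 -0.045 0 0; -1 -0.011 -0.045 0 0; -1 -0.011 -0.045 0 0; -1 -0.011 -0.045 0 0; "

```text
time: 3.28
eef_pos: [0.4802, -0.0566, 0.2449]
eef_rot: [0.0, -0.032, 0.999, 0.0]
contact_force: [0.3, 0.1, -0.7]
finger_gap: 0.0003
grasp_force: 0.0
```

```bash
cat > look.py <<'E'
from h import *
import sys
st=env.read_state(); print(st['time'],st['eef_pos'].round(4),np.round(st['eef_rot'],3),st['finger_gap'])
im=env.read_camera('wrist'); cv2.imwrite(f'pics/{sys.argv[1]}.png',im)
for k in ('pad_top','marked_stop_top','plain_stop_top'):
    for r in env.spot_in('wrist',k)[:2]: print(k,round(r['score'],2),np.round(r['point']),topoint('wrist',r['point'],.044,st).round(4))
E
python3 look.py w1
```

```text
3.275 [ 0.4802 -0.0566  0.2449] [ 0.    -0.032  0.999  0.   ] 0.00034879342204390755
pad_top 0.58 [262. 178.] [ 0.4883 -0.0513  0.044 ]
pad_top 0.45 [108. 178.] [ 0.4978 -0.2101  0.044 ]
marked_stop_top 0.61 [347. 172.] [0.4756 0.0333 0.044 ]
plain_stop_top 0.56 [107. 176.] [ 0.4963 -0.2109  0.044 ]
```

View pics/w1.png

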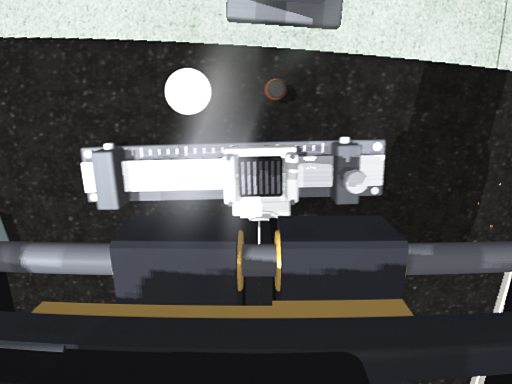

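The wrist view shows the pad at about [261,177], the marked stop with its knob at [347,175] on the right, and the plain stop at [107,177]. The rail direction matches the tool's y to about 1°. Going down to just above the pad.

Request:
apply_moves --commands "-1 -0.005 0.0035 0.03 -1; -1 0 0 0.04 0; -1 0 0 0.04 0; -1 0 0 0.03 0; -1 0 0 0.015 0; -1 0 0 0 0"

```text
time: 4.22
eef_pos: [0.4843, -0.0507, 0.0892]
eef_rot: [-0.001, -0.041, 0.999, -0.0]
contact_force: [0.5, 0.3, -0.5]
finger_gap: 0.0007
grasp_force: 0.0
```

```bash
python3 look.py w2; python3 - <<'E'
from h import *
im=env.read_camera('side'); st=env.read_state()
print(env.spot_in('side','pad_top')[:1],topix('side',[[st['eef_pos'][0],st['eef_pos'][1],.044]]))
w=cv2.imread('pics/w2.png')
cv2.imwrite('pics/c2.png',np.hstack([cv2.resize(w,(400,300)),cv2.resize(im[150:270,150:310],(400,300),interpolation=cv2.INTER_CUBIC)]))
E
```

```text
4.225 [ 0.4843 -0.0507  0.0892] [-0.001 -0.041  0.999 -0.   ] 0.0006622459111037247
pad_top 0.85 [253. 206.] [ 0.4736 -0.0533  0.044 ]
marked_stop_top 0.64 [407. 200.] [0.4627 0.033  0.044 ]
plain_stop_top 0.98 [ 10. 206.] [ 0.4856 -0.1966  0.044 ]
[{'point': [218.7, 223.8], 'score': 0.84}] [[223.81994055 222.49885203]]
```

View pics/c2.png

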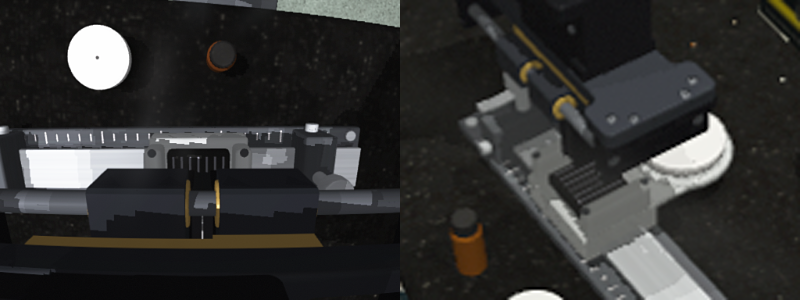

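The pad is well placed under the closed fingers, which are about 2.5 mm toward +y. I'll correct that and press gently.

Request:
apply_moves --commands "-1 0 -0.0025 0.010 0; -1 0 0 0.010 0; -1 0 0 0.004 0; -1 0 0 0.003 0; -1 0 0 0 0"

```text
time: 5.15
eef_pos: [0.4844, -0.054, 0.0624]
eef_rot: [-0.001, -0.04, 0.999, 0.0]
contact_force: [-4.1, -0.0, 6.7]
finger_gap: 0.0005
grasp_force: 3.4
```

Request:
apply_moves --commands "-1 0 0 0.0015 0; -1 0 0 0.0012 0; -1 0 0 0 0; -1 0 0 0 0"

```text
time: 5.65
eef_pos: [0.4844, -0.054, 0.06]
eef_rot: [-0.001, -0.04, 0.999, 0.0]
contact_force: [-5.0, 0.3, 9.4]
finger_gap: 0.0001
grasp_force: 4.4
```

Request:
apply_moves --commands "-1 0 0.002 0 0; -1 0 0.003 0 0; -1 0 0.003 0 0; -1 0 0.003 0 0; -1 0 0.003 0 0; -1 0 0.003 0 0; -1 0 0.003 0 0; -1 0 0 0 0"

```text
time: 6.65
eef_pos: [0.4827, -0.0341, 0.0599]
eef_rot: [-0.001, -0.04, 0.999, 0.0]
contact_force: [-4.8, -1.1, 8.7]
finger_gap: 0.0002
grasp_force: 4.5
```

```bash
python3 look.py w3
```

```text
6.65 [ 0.4827 -0.0341  0.0599] [-0.001 -0.04   0.999  0.   ] 0.0002484433930752167
pad_top 0.57 [261. 215.] [ 0.4669 -0.033   0.044 ]
marked_stop_top 0.87 [406. 208.] [0.4579 0.0358 0.044 ]
```

The slide is travelling with the fingers, with about 1 N of drag. Roughly 17–20 mm remain.

Request:
apply_moves --commands "-1 0 0.003 0 0; -1 0 0.003 0 0; -1 0 0.003 0 0; -1 0 0.003 0 0; -1 0 0.002 0 0; -1 0 0 0 0"

```text
time: 7.6
eef_pos: [0.4815, -0.0202, 0.0599]
eef_rot: [-0.001, -0.04, 0.999, 0.0]
contact_force: [-5.0, -1.7, 8.6]
finger_gap: 0.0005
grasp_force: 4.5
```

Request:
apply_moves --commands "-1 0 0.001 0 0; -1 0 0.001 0 0; -1 0 0.001 0 0; -1 0 0 0 0"

```text
time: 8.1
eef_pos: [0.4812, -0.0174, 0.0599]
eef_rot: [-0.001, -0.04, 0.999, -0.0]
contact_force: [-5.1, -1.5, 8.1]
finger_gap: 0.0001
grasp_force: 4.5
```

Request:
apply_moves --commands "-1 0 0.001 0 0; -1 0 0.001 0 0; -1 0 0.001 0 0; -1 0 0 0 0"

```text
time: 8.6
eef_pos: [0.481, -0.0144, 0.0599]
eef_rot: [-0.001, -0.04, 0.999, -0.0]
contact_force: [-4.6, -1.6, 9.1]
finger_gap: 0.0003
grasp_force: 4.5
```

Request:
apply_moves --commands "-1 0 0.001 0 0; -1 0 0.001 0 0; -1 0 0 0 0"

```text
time: 8.98
eef_pos: [0.481, -0.013, 0.06]
eef_rot: [-0.001, -0.04, 0.999, -0.0]
contact_force: [-4.9, -4.4, 9.1]
finger_gap: 0.0006
grasp_force: 4.4
```

Request:
apply_moves --commands "-1 0 0.001 0 0; -1 0 0.001 0 0; -1 0 0 0 0"

```text
time: 9.35
eef_pos: [0.4817, -0.0112, 0.0602]
eef_rot: [0.0, -0.04, 0.999, -0.001]
contact_force: [-2.1, -5.1, 8.5]
finger_gap: 0.0002
grasp_force: 4.1
```

```bash
python3 look.py w4
```

```text
9.35 [ 0.4817 -0.0112  0.0602] [ 0.    -0.04   0.999 -0.001] 0.00017535576942186973
pad_top 0.7 [257. 212.] [ 0.4646 -0.0121  0.044 ]
marked_stop_top 0.94 [355. 192.] [0.451  0.0329 0.044 ]
```

View pics/w4.png

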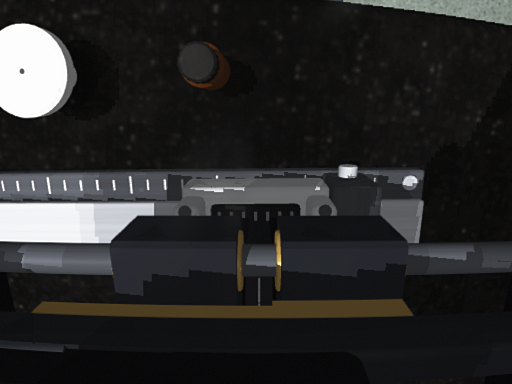

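The slide's right shoulder (to about [332,205]) meets the stop block. The force along the rail rose from 1.6 to 5 N and the fingers began to slip on the pad, so it is in contact. Releasing straight up.

Request:
apply_moves --commands "-1 0 0 -0.003 0; -1 0 0 -0.003 0; -1 0 0 -0.004 0; -1 0 0 -0.03 0; -1 0 0 -0.05 0; -1 0 0 -0.05 0; -1 0 0 -0.04 0; -1 0 0 0 0"

```text
time: 10.55
eef_pos: [0.4828, -0.0096, 0.2427]
eef_rot: [0.002, -0.041, 0.999, 0.001]
contact_force: [0.3, 1.2, 1.0]
finger_gap: 0.0005
grasp_force: 0.0
```

```bash
python3 look.py w5; python3 - <<'E'
from h import *
print(env.read_state()['contact_force'])
im=env.read_camera('side')
w=cv2.imread('pics/w5.png')
cv2.imwrite('pics/c5.png',np.hstack([cv2.resize(w[100:250,200:400],(400,300),interpolation=cv2.INTER_CUBIC),cv2.resize(im[150:270,150:310],(400,300),interpolation=cv2.INTER_CUBIC)]))
E
```

```text
10.55 [ 0.4828 -0.0096  0.2427] [ 0.002 -0.041  0.999  0.001] 0.0004956022681313737
pad_top 0.88 [256. 173.] [ 0.4861 -0.0106  0.044 ]
marked_stop_top 0.93 [304. 164.] [0.4735 0.0365 0.044 ]
plain_stop_top 0.74 [ 65. 169.] [ 0.4973 -0.2068  0.044 ]
plain_stop_top 0.55 [144.  85.] [ 0.4086 -0.1245  0.044 ]
[-0.23089824  0.52931019 -0.88360381]
```

View pics/c5.png

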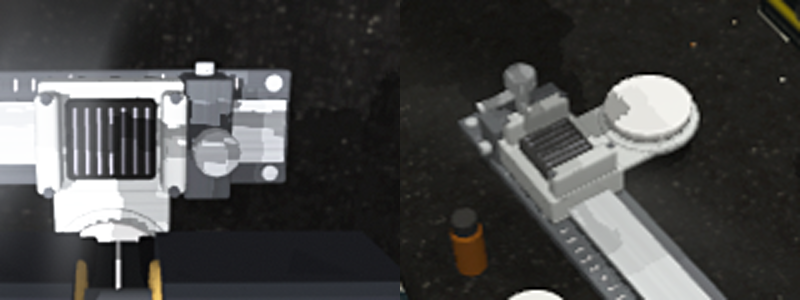

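In both views the slide's shoulder meets the stop block with no visible gap (left crop, column 187). The measured distance from pad to stop is about 49 mm, the pad is up and the fingers are clear.

```bash
python3 -c "
from bench import env
print(env.job_done())"
```

```text
the job is handed in; nothing more can be done
None
```

The slide rests against the marked stop, with the pad up and the gripper clear, and the vial, dropper bottle and chuck were not touched; the job is handed in, but no verdict came back.

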